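Log the pile of two on the dish counter

TASK

Three piles of culture dishes stand on the spring pads of the white dish counter. Log the pile of two dishes: with the fingertips press lightly down on its lid so that its pad clearly sinks (about half of its 10 mm travel), keep it pressed for two seconds, then let the pad rise again and withdraw. Do not lift, tip or shift the pile, do not touch the other two piles, and leave everything else where it is.

Things in the scene. Friction and masses are not known exactly. Their poses are not given: they have to be found in the camera images.
- counter: The dish counter: flat white housing, 115 (x) x 310 (y) x 30 mm high, fixed in a shallow white tray on the bench. Origin at the centre of its underside, x away from the robot, y along the row. Its three round spring pads, 70 mm across, are centred at x = +10 mm and y = +95, 0, -95 mm; their tops are 42 mm above the origin. Which pile is on which pad varies.
- pad0 (a joint): Sinking of the pad at y = +95 mm, in m: 0 at rest, 0.010 at its stop. All pads: begin to sink at about 1.5 N, sunk 3 mm (enough to log) at about 4 N, at the stop at about 9 N; they spring back when released.
- pad1 (a joint): The same for the middle pad.
- pad2 (a joint): The same for the pad at y = -95 mm.
- dish_pair: The pile to press: two round culture dishes one on the other, lidded, 59 mm across and 30 mm high in all, standing loose on one of the pads, about 24 g. Origin at the centre of its underside, z up. Its top is flat, rigid and can be pressed anywhere near the middle; 20 N would crack it.
- pair_top (a point): Centre of the top face of the pile of two, 30 mm above its underside.
- dish_single: A single lidded culture dish, 58 mm across, 15 mm high, loose on another pad. Not to be touched. Origin at the centre of its underside.
- dish_triple: A pile of three culture dishes, 60 mm across, 45 mm high, loose on the remaining pad. Not to be touched. Origin at the centre of its underside.
- stack_tall: Bystander: five-high pile of dishes, 60 mm across, 74 mm high, in the tray behind the counter. Origin under its centre.
- stack_short: Bystander: four-high pile of dishes, 60 mm across, 60 mm high, in the tray behind the counter. Origin under its centre.
- tape_roll: Bystander: roll of masking tape lying flat, 98 mm across, 25 mm high. Origin under its centre.
- marker: Bystander: marker pen, 135 mm long along its y, 16 mm thick, in front of the tray. Origin under its centre.
- lab_book: Bystander: black notebook, 210 x 153 x 16 mm, left of the tray. Origin under its centre.
- beaker: Bystander: small clear beaker, 55 mm across, 71 mm high, left of the tray. Origin under its centre.
- small_bottle: Bystander: small white bottle, 36 mm across, 70 mm high, right of the tray. Origin under its centre.
Things that resemble listed ones, but are neither listed nor needed, are in the scene too. What is shaped like the dish_pair but green is not meant.

How it is judged:
By the outcome, as a careful person would: the job done as asked, in the order asked, and still so for the second after the job is handed in, with the robot touching nothing.
It also fails if it takes over 38 s, if anything falls off the work surface, if the arm or the gripper's body presses on something with over 40 N, if the wrist force passes 120 N, or if a joint passes its speed limit or range.

ROBOT

A 6-joint arm with a two-finger parallel gripper is mounted at the origin on a cart in front of the work surface, level with it; the furniture and walls round the work are solid. World frame = base frame: x ahead of the robot, y to its left, z up, the work surface at z = 0. Lengths are in mm, angles in degrees, forces in N, time in s.
With the tool pointing down it reaches from about 350 to 850 mm from the base axis. Payload 8.1 kg.
Tool frame: the origin (TCP) lies midway between the tips of the shut fingers; the grasp point (between the pads) lies hold_point_z behind it (hold_point_z is the distance from the TCP to the grasp point, in mm); z points along the fingers, x is the direction in which the jaws open and shut, and the axes are right-handed (so a half turn about z gives the same grasp; the last joint's range is limited). The gripper opens to 85 mm and grips with 20 to 120 N. Pads are 22 mm wide; open, the fingers measure 114 mm over their backs; the gripper's body (76 mm by 85 mm) begins 54 mm behind the grasp point. The pads swing forward as they close: fully open they stand 13 mm farther back than shut.
Start: joints at [59.221, 7.471, 85.268, -0, 87.261, -4.893], TCP at [261.932, 539.812, 231.292] pointing down, gripper open.
Joint ranges: [-169.43, 169.43], [-51.17, 129.36], [1.28, 143.12], [-76.62, 256.62], [0, 156.53], [-152.29, 152.29]. Speed limits (degrees/s): [136.94, 136.94, 159.86, 180, 180, 180].

INTERFACE

Orientations are given as [roll, pitch, yaw] about the fixed x, y, z axes, in that order (R = Rz(yaw) Ry(pitch) Rx(roll)).
In Python, from bench import * gives the robot as it stands.
- The arm moves only by the shell command python3 -m pendant 'ROWS' [OPENING] [FORCE]. ROWS is JSON, a list that holds one entry, the list of rows, each a list of 4 numbers: the shift along the tool's x, y, z normalised to -1 to 1, where 1 is 0.02 m, then the turn about the tool's z normalised to -1 to 1, where 1 is 0.08 rad. A call has exactly 10 rows; each row shifts and turns the pose as measured when the row begins, along the tool's axes as they then stand; what a row does not reach is not made up. A row lasts 1/12 s, in which the tool goes at most 41.7 mm and 7.16 degrees, less where a joint would pass 70% of its speed; a pose out of reach is approached as far as the arm can. A call with a number of a shift or a turn outside -1 to 1 is refused whole. A call with a gripper value outside its range is refused whole. OPENING is the gripper's target within -1 to 1 (fully open at 1, half-way at 0, shut at -1), set as the call begins (- or left out, the last holds). The fingers move at their own pace and stop on an object; FORCE is the grip in N (left out, the last holds). Time passes only in rows, so rows that do not move let the fingers close, or fill a call up. It gives the time, the measured TCP pose, the force and the opening at its end, in the units of the state.
- sense(): the state, without advancing time (a new reading comes with each control period).
- snapshot(name): name is "side" or "top" or "wrist"; returns the picture (480x640x3 uint8, red, green, blue); there is no depth.
- calibration(name): a dict with "mtx" (3x3 intrinsics, pixels), "world_to_cam" (4x4, takes a point from world to camera coordinates); the wrist camera has in their place "hand_eye" (4x4, takes a point from camera to tool coordinates, whose origin is the TCP and whose axes are the tool frame's). Camera axes: x right, y down, z forward; pixel columns grow to the right and rows downward; lengths in mm; the calibration is good to about 2 mm. A picture is of the moment at which its call begins: read the wrist's pose just before it. calibration takes no time and is no camera call.
- hand_in(): hands the job in, once; it reports no verdict.
The state is a dict: "time": time; "joint_pos": joint angles; "qd": joint speeds; "joint_efforts": joint torques, N m; "tool_pos": TCP position; "tcp_rot": TCP orientation; "ft_force": force on the tool from outside, world axes, zero at the start; "wrist_torque": the same for the moment, N m; "finger_gap": finger opening in mm.
Only numpy, scipy, OpenCV 4.12 (cv2) and the standard library are available. Lean on these libraries where they do the work, as an engineer would, in place of code of your own. Each camera call takes 0.05 s, during which the arm holds its last target.

## Working session

There is one attempt and no reset: what is moved stays moved. The work goes in short steps, Python scripts to look and compute and a shell command to move; the robot and the scene stay as the last step left them, time stands still between calls to the robot, and variables do not carry over. Pictures are saved under pics/ and viewed, and the job is handed in when it is done.

```bash
mkdir -p pics; ls
python3 - <<'E'
from bench import *
import cv2,numpy as np
s=sense();print(s)
for n in("side","top","wrist"):
    im=snapshot(n);cv2.imwrite(f"pics/{n}0.png",im[:,:,::-1]);c=calibration(n)
    for k,v in c.items():print(n,k,np.round(np.array(v),4).tolist())
E
```

```text
pics
{'time': 0.0, 'joint_pos': array([ 5.92199158e+01,  7.51698029e+00,  8.53320396e+01, -5.63240630e-04,
        8.72607777e+01, -4.89204528e+00]), 'qd': array([-0.03797342, -0.01900873,  0.05950674, -0.00839945, -0.05890173,
        0.07364184]), 'joint_efforts': array([ 6.90629204e-04, -5.69380367e+01, -5.00562000e+01, -7.57680732e-05,
        1.48604141e-02, -9.27011001e-06]), 'tool_pos': array([261.64976871, 539.31163039, 230.19845973]), 'tcp_rot': array([-1.79991197e+02,  1.09445597e-01,  6.41119970e+01]), 'ft_force': array([ 1.04450626, -0.25181125, -0.3934872 ]), 'wrist_torque': array([-0.05954922,  0.02695526, -0.06309651]), 'finger_gap': 85.11874933375069}
side mtx [[437.2992, 0.0, 316.7775], [0.0, 437.2992, 236.6791], [0.0, 0.0, 1.0]]
side world_to_cam [[0.9398, -0.3412, -0.0181, -571.3634], [-0.1967, -0.4969, -0.8452, 191.0845], [0.2794, 0.7979, -0.5341, 1235.2185], [0.0, 0.0, 0.0, 1.0]]
top mtx [[536.4475, 0.0, 330.4286], [0.0, 536.4475, 234.1345], [0.0, 0.0, 1.0]]
top world_to_cam [[-0.0018, -0.9998, -0.0184, 17.3342], [-0.9951, 0.0036, -0.099, 604.6491], [0.0991, 0.0182, -0.9949, 1383.4229], [0.0, 0.0, 0.0, 1.0]]
wrist mtx [[391.8995, 0.0, 321.7681], [0.0, 391.8995, 235.8187], [0.0, 0.0, 1.0]]
wrist hand_eye [[1.0, 0.0004, 0.0003, 0.0782], [-0.0005, 0.9605, 0.2784, -70.5754], [-0.0001, -0.2784, 0.9605, -142.8983], [0.0, 0.0, 0.0, 1.0]]
```

View pics/top0.png

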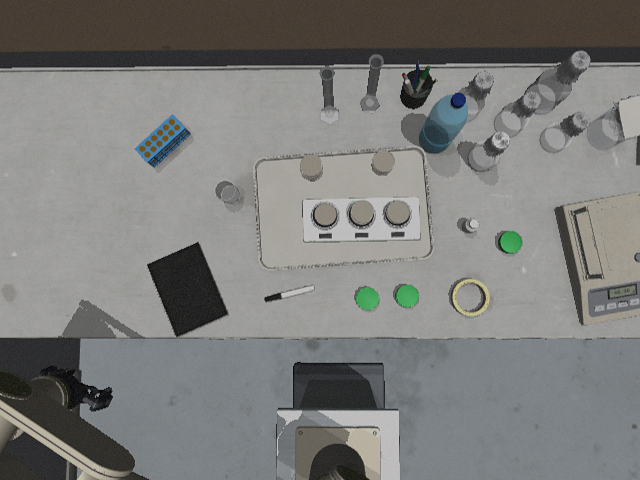

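View pics/side0.png

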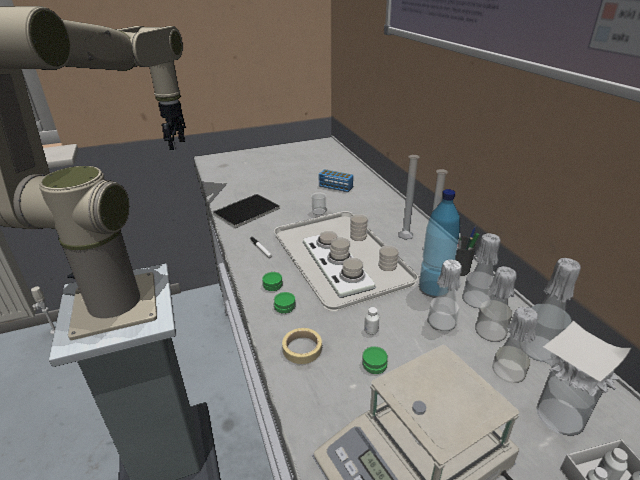

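View pics/wrist0.png

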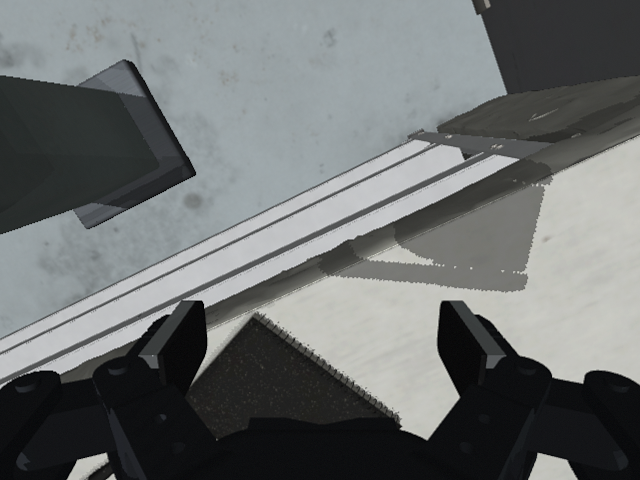

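The top view shows the counter at about (361,220), with piles at (325,215), (361,213) and (398,213). I'll zoom in to tell the heights apart.

Run:
```python
import cv2
a=cv2.imread("pics/side0.png")[205:315,265:425];cv2.imwrite("pics/sidez.png",cv2.resize(a,None,fx=5,fy=5,interpolation=cv2.INTER_CUBIC))
a=cv2.imread("pics/top0.png")[140:275,245:440];cv2.imwrite("pics/topz.png",cv2.resize(a,None,fx=4,fy=4,interpolation=cv2.INTER_CUBIC))
```

```text
(no output)
```

View pics/sidez.png

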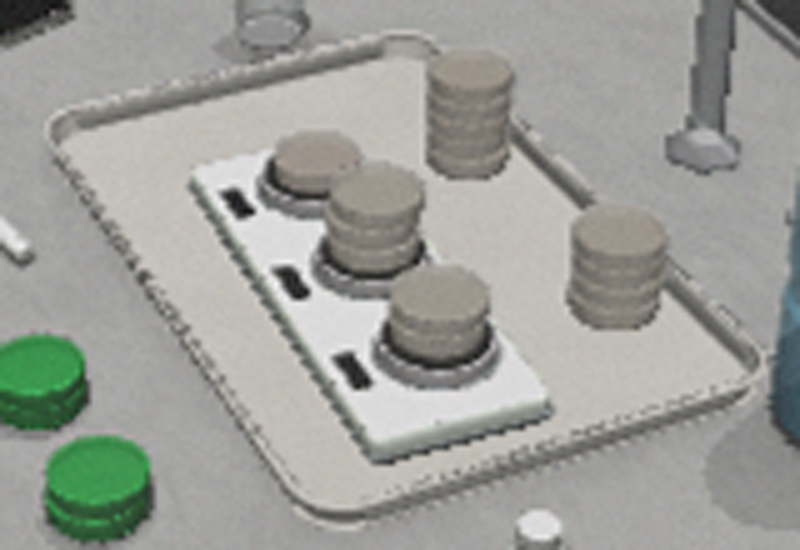

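View pics/topz.png

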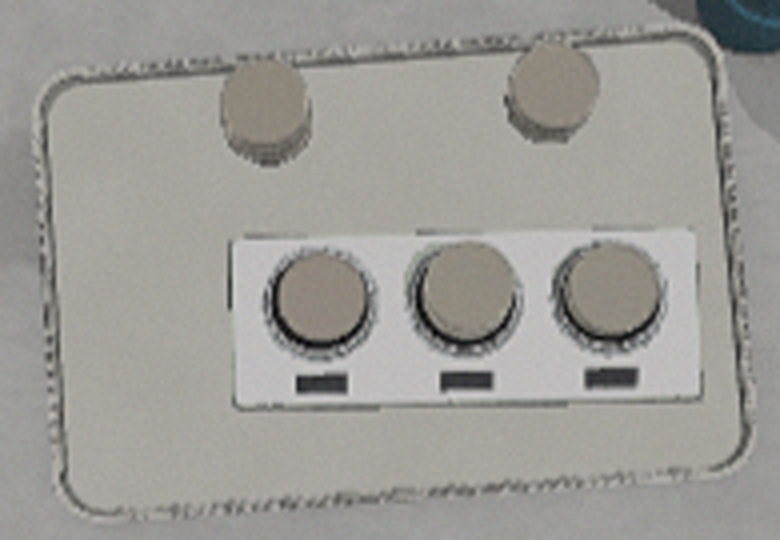

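Side zoom: the far pad (y+) holds the single, the middle the triple and the near pad (y−) the pair. Its top is at about (353,264) in side and (398,212) in top. Next I'll triangulate it.

```bash
cat > h.py <<'E'
from bench import *
import cv2,numpy as np
def cam(n):
    c=calibration(n);return np.array(c["mtx"]),np.array(c["world_to_cam"])
def ray(n,uv):
    K,T=cam(n);d=T[:3,:3].T@np.linalg.inv(K)@np.array([*uv,1.]);return -T[:3,:3].T@T[:3,3],d/np.linalg.norm(d)
def plane(n,uv,z):
    o,d=ray(n,uv);return o+d*(z-o[2])/d[2]
def tri(a,b):
    P=[cam("top")[0]@cam("top")[1][:3],cam("side")[0]@cam("side")[1][:3]]
    X=cv2.triangulatePoints(P[0],P[1],np.array(a,float),np.array(b,float)).ravel();return X[:3]/X[3]
def proj(n,p):
    K,T=cam(n);q=K@(T[:3,:3]@p+T[:3,3]);return q[:2]/q[2]
E
python3 - <<'E'
from h import *
t={"single":((325.2,213.9),(328.4,237)),"triple":((361.8,211.2),(339.8,243)),"pair":((398,212.3),(353,264.2))}
for k,(a,b) in t.items():
    X=tri(a,b);print(k,X.round(1),(proj("top",X)-a).round(1),(proj("side",X)-b).round(1))
# counter top corners at z=33 from top zoom
for u in((235,240),(693,230),(701,400),(237,408)):print(plane("top",(u[0]/4+245,u[1]/4+140),33).round(1))
im=cv2.imread("pics/top0.png");hsv=cv2.cvtColor(im,cv2.COLOR_BGR2HSV)
for p in((325,214),(361,211),(398,212),(335,235)):print(hsv[p[1],p[0]])
E
```

```text
single [656.7  28.3  54.9] [ 0.2 -0.6] [-0.7  0.1]
triple [658.1 -65.3  88.4] [ 0.1 -0.4] [-0.6  0.1]
pair [ 658.4 -159.    72.2] [ 0.3 -0.9] [-1.2  0.2]
[695.5  86.2  33. ]
[ 700.8 -216.4   33. ]
[ 588.1 -219.6   33. ]
[583.9  84.5  33. ]
[ 17  32 144]
[ 21  25 141]
[ 24  27 141]
[ 30   1 190]
```

Pair top is at about (657, −159, 73), and the counter's yaw is about 1°. I'll shut the gripper and travel over while turning to yaw ~0, so the jaw axis lies across the row.

```bash
python3 -m pendant '[[[0,1,0,1],[0,1,0,1],[0,1,0,1],[0,1,0,1],[0,1,0,1],[0,1,0,1],[0,1,0,1],[0,1,0,1],[0,1,0,1],[0,1,0,1]]]' -1 20
```

```text
time: 0.98
tool_pos: [395.3, 392.6, 225.5]
tcp_rot: [179.8, 0.5, 16.7]
ft_force: [0.6, -1.1, 0.3]
finger_gap: 0.1
```

```bash
python3 -m pendant '[[[0.5,1,0,1],[0.5,1,0,1],[0.5,1,0,1],[0.5,1,0,0.4],[0.5,1,0,0],[0.5,1,0,0],[0.5,1,0,0],[0.5,1,0,0],[0.5,1,0,0],[0.5,1,0,0]]]'; python3 -m pendant '[[[0.5,1,0,0],[0.5,1,0,0],[0.5,1,0,0],[0.5,1,0,0],[0.5,1,0,0],[0.5,1,0,0],[0.5,1,0,0],[0.5,1,0,0],[0.5,1,0,0],[0.5,1,0,0]]]'
```

```text
time: 1.82
tool_pos: [509.6, 189.8, 222.3]
tcp_rot: [179.5, 0.7, -0.0]
ft_force: [-0.2, -0.4, -0.2]
finger_gap: -0.3
time: 2.65
tool_pos: [611.0, -21.5, 218.8]
tcp_rot: [179.5, 1.1, -0.1]
ft_force: [-0.6, 0.3, -0.0]
finger_gap: -0.2
```

```bash
python3 -m pendant '[[[0.4,1,0,0],[0.4,1,0,0],[0.4,1,0,0],[0.3,1,0,0],[0.3,1,0,0],[0.2,0.8,0.5,0],[0.1,0.5,0.5,0],[0,0,0.5,0],[0,0,0.5,0],[0,0,0,0]]]'
python3 - <<'E'
from h import *
s=sense();print(s["tool_pos"],s["tcp_rot"])
for n in("wrist","top","side"):
    cv2.imwrite(f"pics/{n}1.png",snapshot(n)[:,:,::-1])
E
```

```text
time: 3.48
tool_pos: [651.9, -158.1, 169.0]
tcp_rot: [179.6, 1.5, -0.3]
ft_force: [-0.0, -0.4, -0.4]
finger_gap: -0.1
[ 651.88248951 -158.12166023  169.0312094 ] [179.61640809   1.50293796  -0.31820816]
```

View pics/wrist1.png

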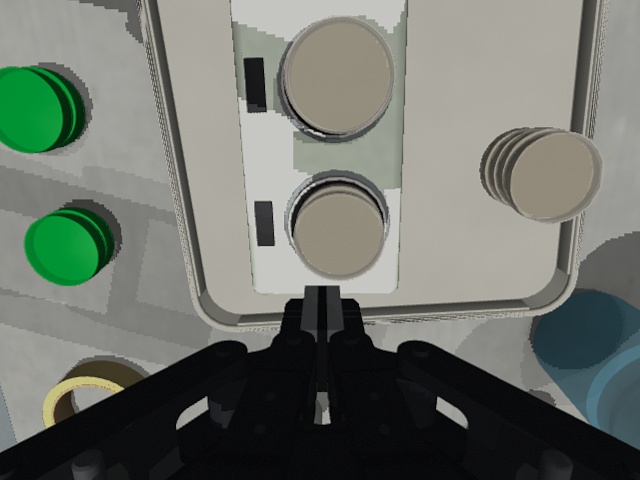

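View pics/side1.png

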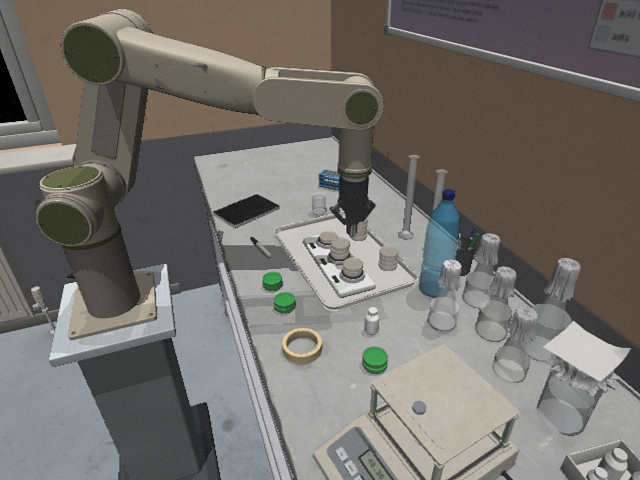

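Wrist view: pair top at (339,233), triple above it at (338,77), fingers shut at about (322,290). I'll check the pair position from this view.

```bash
cat >> h.py <<'E'
from scipy.spatial.transform import Rotation as R
def wplane(uv,z,pos,rpy):
    c=calibration("wrist");K=np.array(c["mtx"]);H=np.array(c["hand_eye"]);Q=R.from_euler("xyz",rpy,degrees=True).as_matrix()
    o=Q@H[:3,3]+pos;d=Q@H[:3,:3]@np.linalg.inv(K)@np.array([*uv,1.]);return o+d*(z-o[2])/d[2]
E
python3 - <<'E'
from h import *
s=sense();p,r=s["tool_pos"],s["tcp_rot"]
im=cv2.imread("pics/wrist1.png")
g=cv2.cvtColor(im,cv2.COLOR_BGR2GRAY);hsv=cv2.cvtColor(im,cv2.COLOR_BGR2HSV);print(hsv[233,339],hsv[77,338],hsv[233,395])
m=cv2.inRange(hsv,tuple(int(x) for x in hsv[233,339].astype(int)-[6,12,12]),tuple(int(x) for x in hsv[233,339].astype(int)+[6,12,12]))
m[:, :270]=0;m[:,410:]=0
m=cv2.morphologyEx(m,cv2.MORPH_OPEN,np.ones((5,5)))
for c in cv2.findContours(m,0,1)[0]:
    if cv2.contourArea(c)>2000:
        e=cv2.fitEllipse(c);print(e);print(wplane(e[0],74,p,r).round(1), e[1])
for u in((293,233),(385,233),(339,189),(339,277)):print(wplane(u,74,p,r).round(1))
E
```

```text
[ 23  37 146] [ 22  40 148] [ 30   4 198]
((338.7357482910156, 233.5882568359375), (79.41780853271484, 84.2120132446289), 94.89977264404297)
[ 662.3 -156.5   74. ] (79.41780853271484, 84.2120132446289)
((338.9185485839844, 76.25221252441406), (99.69828033447266, 106.85323333740234), 6.858112812042236)
[661.6 -62.8  74. ] (99.69828033447266, 106.85323333740234)
[ 632.9 -156.2   74. ]
[ 691.8 -156.    74. ]
[ 662.2 -127.7   74. ]
[ 662.7 -186.5   74. ]
```

Combining the two views gives a centre of about (660, −158, 74). I'll shift +10 in x and descend to about 15 mm above the lid.

```bash
python3 -m pendant '[[[0.3,0,0.3,0],[0.2,0,0.5,0],[0,0,0.6,0],[0,0,0.6,0],[0,0,0.6,0],[0,0,0.5,0],[0,0,0.4,0],[0,0,0.3,0],[0,0,0,0],[0,0,0,0]]]';  python3 - <<'E'
from h import *
s=sense();print(s["tool_pos"],s["tcp_rot"])
for n in("wrist","side"):
    a=snapshot(n)[:,:,::-1]
    if n=="side":a=cv2.resize(a[190:315,265:425],None,fx=4,fy=4,interpolation=cv2.INTER_CUBIC)
    cv2.imwrite(f"pics/{n}2.png",a)
E
```

```text
time: 4.47
tool_pos: [663.2, -155.7, 89.0]
tcp_rot: [179.5, 1.2, -0.1]
ft_force: [0.1, 0.2, -1.1]
finger_gap: 0.3
[ 663.19308373 -155.70835512   88.99743611] [ 1.79547836e+02  1.19987054e+00 -5.65082036e-02]
```

View pics/wrist2.png

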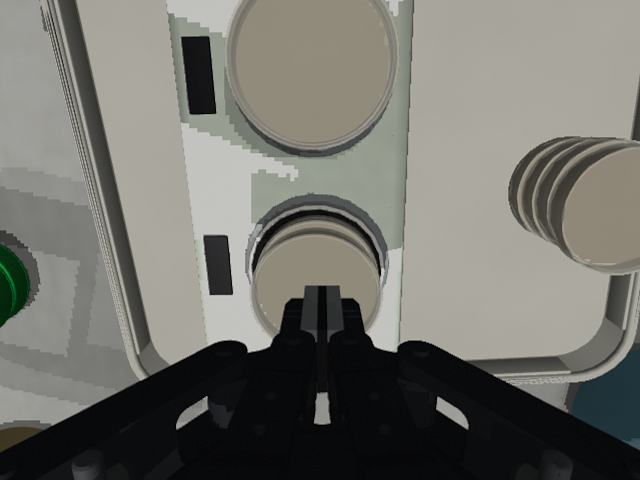

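View pics/side2.png

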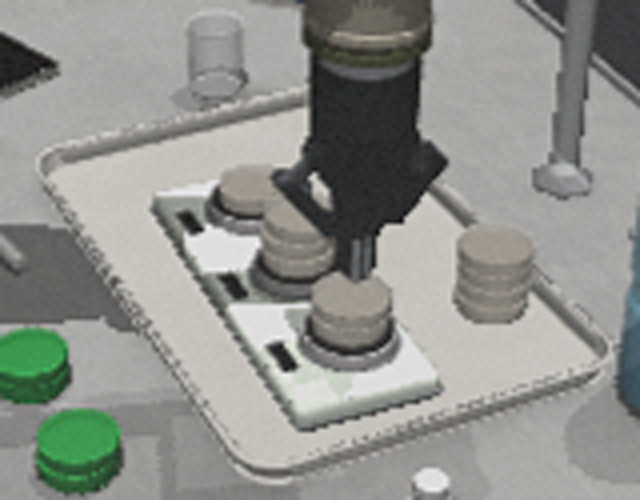

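Wrist view: the pair lid spans columns 251–382 with its rear edge at row ~233. The fingertips at (322,290) are over it, about 2 mm too far in +x.

```bash
python3 - <<'E'
from h import *
s=sense();p,r=s["tool_pos"],s["tcp_rot"]
for u in((251,288),(382,288),(316,233)):print(wplane(u,74,p,r).round(1))
E
python3 -m pendant '[[[-0.1,0.1,0.1,0],[0,0,0.1,0],[0,0,0.1,0],[0,0,0.1,0],[0,0,0.05,0],[0,0,0.05,0],[0,0,0.05,0],[0,0,0,0],[0,0,0,0],[0,0,0,0]]]'
```

```text
[ 632.3 -155.2   74. ]
[ 689.7 -154.7   74. ]
[ 661.  -129.8   74. ]
time: 5.4
tool_pos: [663.3, -159.0, 81.4]
tcp_rot: [179.4, 0.8, -0.1]
ft_force: [-0.1, 0.1, -0.1]
finger_gap: -0.2
```

```bash
python3 -m pendant '[[[-0.1,0,0.05,0],[0,0,0.05,0],[0,0,0.05,0],[0,0,0.05,0],[0,0,0.05,0],[0,0,0,0],[0,0,0,0],[0,0,0,0],[0,0,0,0],[0,0,0,0]]]'
```

```text
time: 6.23
tool_pos: [661.3, -159.1, 76.5]
tcp_rot: [179.4, 0.8, -0.1]
ft_force: [-0.9, -0.9, 0.7]
finger_gap: -0.1
```

```bash
python3 -m pendant '[[[0,0,0.05,0],[0,0,0,0],[0,0,0.05,0],[0,0,0,0],[0,0,0.05,0],[0,0,0,0],[0,0,0,0],[0,0,0,0],[0,0,0,0],[0,0,0,0]]]'
```

```text
time: 7.07
tool_pos: [661.6, -159.1, 74.6]
tcp_rot: [179.4, 0.7, -0.1]
ft_force: [-1.9, 1.2, 2.3]
finger_gap: 0.3
```

```bash
python3 -m pendant '[[[0,0,0.05,0],[0,0,0,0],[0,0,0.05,0],[0,0,0,0],[0,0,0,0],[0,0,0,0],[0,0,0,0],[0,0,0,0],[0,0,0,0],[0,0,0,0]]]'; python3 -c "
from bench import *
print(sense()['ft_force'])"
```

```text
time: 7.9
tool_pos: [661.7, -159.2, 73.1]
tcp_rot: [179.4, 0.7, -0.1]
ft_force: [-2.1, 1.0, 4.3]
finger_gap: -0.0
[-2.14058361  1.04291437  4.25582792]
```

Contact: 4.3 N, so the pad is about 3.5 mm down. I'll go about 1.5 mm deeper while easing the sideways force.

```bash
python3 -m pendant '[[[-0.01,0,0.05,0],[-0.01,0,0,0],[0,0,0.05,0],[0,0,0,0],[0,0,0,0],[0,0,0,0],[0,0,0,0],[0,0,0,0],[0,0,0,0],[0,0,0,0]]]'; python3 -c "
from h import *
print(sense()['ft_force'])
for n in('wrist','side'):
    a=snapshot(n)[:,:,::-1]
    if n=='side':a=cv2.resize(a[190:315,265:425],None,fx=4,fy=4,interpolation=cv2.INTER_CUBIC)
    cv2.imwrite(f'pics/{n}3.png',a)
"
```

```text
time: 8.73
tool_pos: [661.7, -159.2, 72.0]
tcp_rot: [179.4, 0.7, -0.1]
ft_force: [-2.4, 0.6, 4.9]
finger_gap: -0.1
[-2.37953821  0.64180826  4.91702409]
```

View pics/wrist3.png

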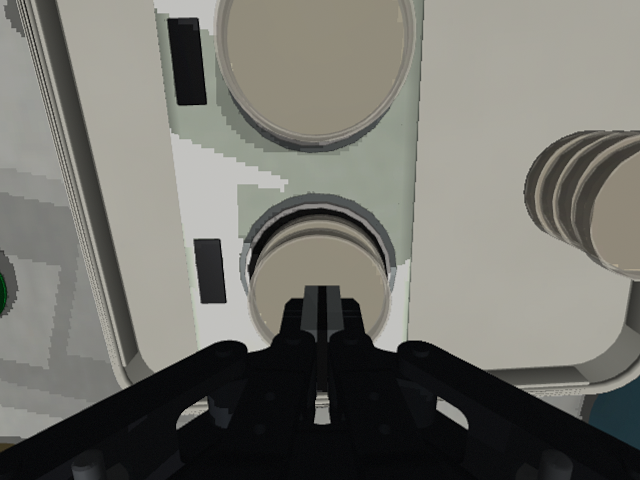

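View pics/side3.png

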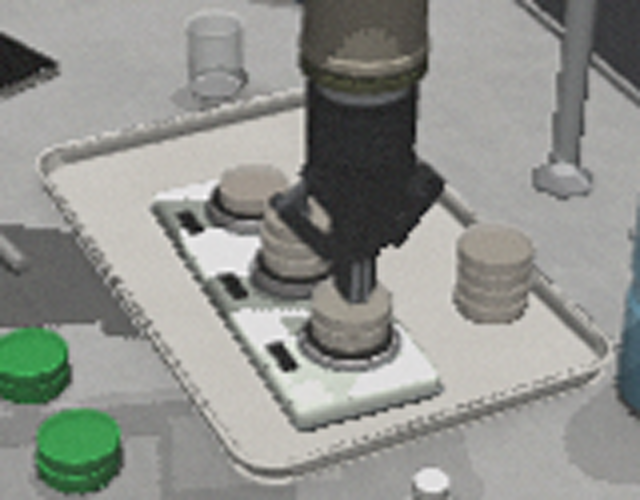

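Wrist view: lid spans columns 248–390, so the pile hasn't shifted, and the fingers rest on it near the middle. I'll press slightly deeper and take out some of the sideways load.

```bash
python3 -m pendant '[[[-0.03,0,0.05,0],[0,0,0,0],[0,0,0,0],[0,0,0,0],[0,0,0,0],[0,0,0,0],[0,0,0,0],[0,0,0,0],[0,0,0,0],[0,0,0,0]]]'
```

```text
time: 9.67
tool_pos: [661.7, -159.2, 71.7]
tcp_rot: [179.4, 0.6, -0.0]
ft_force: [-2.5, 0.8, 5.3]
finger_gap: 0.1
```

```bash
python3 -m pendant '[[[0,0,0.05,0],[0,0,0,0],[0,0,0.05,0],[0,0,0,0],[0,0,0,0],[0,0,0,0],[0,0,0,0],[0,0,0,0],[0,0,0,0],[0,0,0,0]]]'; python3 -m pendant '[[[0,0,0,0],[0,0,0,0],[0,0,0,0],[0,0,0,0],[0,0,0,0],[0,0,0,0],[0,0,0,0],[0,0,0,0],[0,0,0,0],[0,0,0,0]]]'
```

```text
time: 10.5
tool_pos: [661.7, -159.2, 71.0]
tcp_rot: [179.4, 0.6, -0.0]
ft_force: [-1.7, 0.3, 6.5]
finger_gap: -0.3
time: 11.33
tool_pos: [661.7, -159.2, 71.6]
tcp_rot: [179.4, 0.6, -0.0]
ft_force: [-1.4, 0.3, 3.8]
finger_gap: -0.1
```

```bash
python3 -m pendant '[[[0,0,0,0],[0,0,0,0],[0,0,0,0],[0,0,0,0],[0,0,0,0],[0,0,0,0],[0,0,0,0],[0,0,0,0],[0,0,0,0],[0,0,0,0]]]'; python3 -m pendant '[[[0,0,0,0],[0,0,0,0],[0,0,0,0],[0,0,0,0],[0,0,0,0],[0,0,0,0],[0,0,0,0],[0,0,0,0],[0,0,0,0],[0,0,0,0]]]'
```

```text
time: 12.17
tool_pos: [661.7, -159.2, 71.7]
tcp_rot: [179.4, 0.6, -0.0]
ft_force: [-1.9, 0.9, 5.6]
finger_gap: -0.1
time: 13.0
tool_pos: [661.7, -159.2, 71.7]
tcp_rot: [179.4, 0.6, -0.0]
ft_force: [-3.5, -0.4, 4.8]
finger_gap: -0.1
```

The press drifted up slightly (about 4–5 mm sunk). For margin I'll go about 1 mm deeper without lifting, hold, and check by camera.

```bash
python3 -m pendant '[[[0,0,0.05,0],[0,0,0.05,0],[0,0,0.02,0],[0,0,0.02,0],[0,0,0.02,0],[0,0,0.02,0],[0,0,0.02,0],[0,0,0.02,0],[0,0,0.02,0],[0,0,0.02,0]]]'; python3 -c "
from h import *
for n in('side',):
    a=snapshot(n)[:,:,::-1]
    cv2.imwrite('pics/side4.png',a)
    b=cv2.imread('pics/side0.png')
    cv2.imwrite('pics/cmp.png',cv2.resize(np.hstack([b[250:290,333:383],a[250:290,333:383]]),None,fx=8,fy=8,interpolation=cv2.INTER_CUBIC))
"
```

```text
time: 13.83
tool_pos: [661.8, -159.2, 68.7]
tcp_rot: [179.4, 0.6, -0.0]
ft_force: [-3.3, 1.0, 6.6]
finger_gap: -0.1
```

View pics/cmp.png

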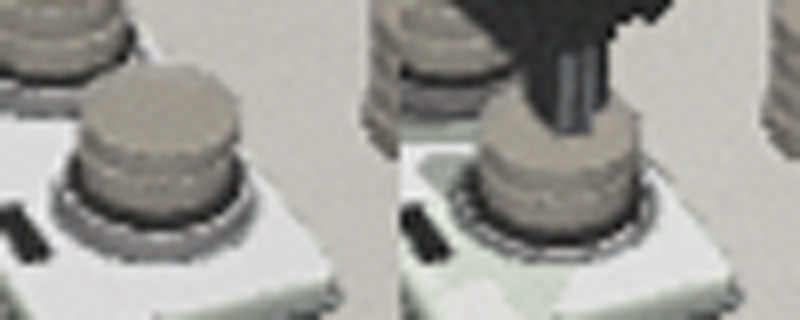

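The comparison shows the lid clearly lower (left edge row ~125 → ~135 in the zoom) and the pad ring nearly flush. I'll hold another 2.5 s.

```bash
for i in 1; do python3 -m pendant '[[[0,0,0,0],[0,0,0,0],[0,0,0,0],[0,0,0,0],[0,0,0,0],[0,0,0,0],[0,0,0,0],[0,0,0,0],[0,0,0,0],[0,0,0,0]]]'; done;  python3 -m pendant '[[[0,0,0,0],[0,0,0,0],[0,0,0,0],[0,0,0,0],[0,0,0,0],[0,0,0,0],[0,0,0,0],[0,0,0,0],[0,0,0,0],[0,0,0,0]]]';  python3 -m pendant '[[[0,0,0,0],[0,0,0,0],[0,0,0,0],[0,0,0,0],[0,0,0,0],[0,0,0,0],[0,0,0,0],[0,0,0,0],[0,0,0,0],[0,0,0,0]]]'
```

```text
time: 14.72
tool_pos: [661.7, -159.2, 70.9]
tcp_rot: [179.4, 0.6, -0.0]
ft_force: [-2.1, 1.7, 5.6]
finger_gap: -0.1
time: 15.55
tool_pos: [661.7, -159.2, 71.5]
tcp_rot: [179.4, 0.6, -0.0]
ft_force: [-2.7, 1.0, 5.4]
finger_gap: 0.0
time: 16.38
tool_pos: [661.7, -159.2, 71.6]
tcp_rot: [179.3, 0.6, -0.0]
ft_force: [-2.1, 1.6, 4.5]
finger_gap: -0.3
```

```bash
python3 -m pendant '[[[0,0,-0.1,0],[0,0,-0.1,0],[0,0,-0.1,0],[0,0,-0.1,0],[0,0,-0.2,0],[0,0,-0.3,0],[0,0,-0.4,0],[0,0,-0.5,0],[0,0,-0.6,0],[0,0,-0.6,0]]]'; python3 -m pendant '[[[0,0,-0.8,0],[0,0,-0.8,0],[0,0,-0.8,0],[0,0,-0.8,0],[0,0,-0.5,0],[0,0,-0.2,0],[0,0,0,0],[0,0,0,0],[0,0,0,0],[0,0,0,0]]]'
python3 - <<'E'
from h import *
s=sense();p,r=s["tool_pos"],s["tcp_rot"]
a=snapshot("side")[:,:,::-1]; b=cv2.imread('pics/side0.png')
cv2.imwrite('pics/cmp2.png',cv2.resize(np.hstack([b[220:300,300:400],a[220:300,300:400]]),None,fx=4,fy=4,interpolation=cv2.INTER_CUBIC))
im=snapshot("wrist")[:,:,::-1].copy();cv2.imwrite("pics/wrist5.png",im)
hsv=cv2.cvtColor(im,cv2.COLOR_BGR2HSV);m=cv2.inRange(hsv,(17,25,134),(29,49,158));m[:,:240]=0;m[:,420:]=0
m=cv2.morphologyEx(m,cv2.MORPH_OPEN,np.ones((5,5)))
for c in cv2.findContours(m,0,1)[0]:
    if cv2.contourArea(c)>2000:
        e=cv2.fitEllipse(c);print(e);print(wplane(e[0],74,p,r).round(1))
E
```

```text
time: 17.22
tool_pos: [659.8, -158.0, 131.1]
tcp_rot: [179.5, 1.0, -0.0]
ft_force: [-0.7, -0.1, 0.9]
finger_gap: 0.4
time: 18.05
tool_pos: [663.7, -157.8, 225.7]
tcp_rot: [179.2, 0.3, -0.0]
ft_force: [-0.2, -0.9, 0.3]
finger_gap: 0.1
((318.5181579589844, 212.95375061035156), (66.42453002929688, 68.10836029052734), 113.83769989013672)
[ 660.6 -156.1   74. ]
((316.4307556152344, 84.2353744506836), (80.69447326660156, 85.42778015136719), 168.75108337402344)
[659.4 -63.5  74. ]
```

View pics/cmp2.png

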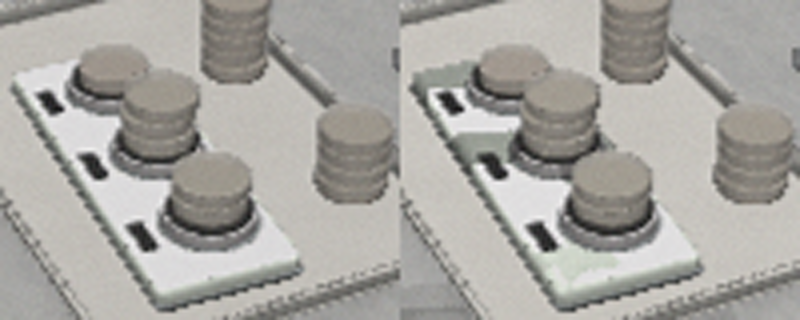

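View pics/wrist5.png

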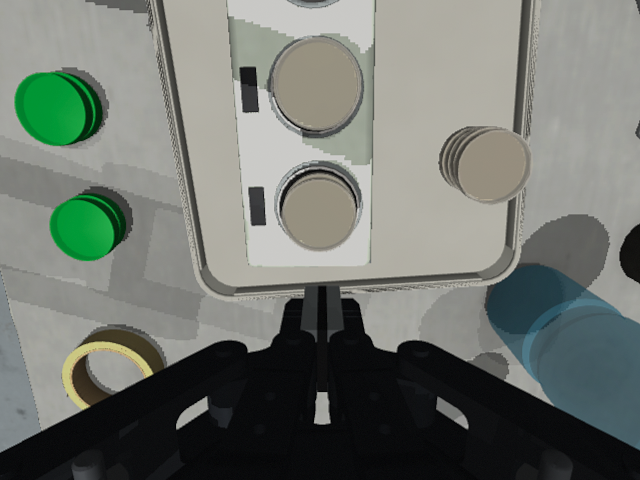

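The before and after side crops match: the pair is at its original height and place with the pad risen, and the other piles look the same. In the wrist view the pair is at (318,213), standing upright on its pad. The arm is clear, so I'm handing in.

```bash
python3 -c "
from bench import *
print(hand_in())"
```

```text
the job is handed in; nothing more can be done
None
```

I pressed the two-dish pile, which stood on the y = −95 mm pad (pad2), with the shut fingertips near the middle of its lid. Then I let the pad rise, withdrew straight up and handed in at about 18 s of the 38 s allowed.

- **Depth:** Judging from fingertip height against an estimated contact height, the pad stayed roughly 4–5 mm down, with a brief dip to about 7 mm. A side picture taken during the dip shows the pad clearly sunk.
- **Hold:** It was pressed for about 8 s, longer than the two seconds asked. The arm crept up slightly while holding, so I deepened the press part-way without lifting off.
- **Force:** End-of-call readings while pressed ran from about 4 to 6.6 N vertically, with one low reading of 3.8 N. A sideways force of 1.5 to 3.5 N also remained, and small correcting moves did not remove it.
- **Last checks:** In the before and after side pictures the pile is back at its original height and place, and the other piles in view look unmoved. The wrist camera put the pile at (660.6, −156.1) mm, against (662.3, −156.5) mm before; that difference is within the 2 mm calibration error. After withdrawal the force readings were back to noise level, with the tool about 150 mm above the lid.

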